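Sweep the cut-out slugs into the scrap tray

TASK

Clear the cutting plate: with your closed fingertips, sweep the three loose flat stainless slugs along the plate and over its edge so that all of them drop into the red scrap tray. Only push them, never pick them up, and leave the brass bush, the copper nozzle and the yellow magnet post standing where they are on the plate.

Things in the scene. Friction and masses are not known exactly. Their poses are not given: they have to be found in the camera images.
- plate: Fixed dark steel cutting plate on a block; smooth rimless top 240 (its x) x 300 (its y) mm, 50 mm above the bench. Origin under its centre on the bench, z up. Yaw within 0.18 rad of the world axes. A tray stands at its +y and at its -y edge. Two slugs lie in a strip about x = -65 mm (plate frame), one about x = +65 mm; the standing parts stand along x = 0.
- red_tray: Fixed open red scrap tray, 240 x 120 x 30 mm outside (its x, y, z), walls and floor 3 mm, turned as the plate is. It stands against the plate's +y or -y edge (which one varies), its centre 212 mm from the plate's centre, its rim 20 mm below the plate's top: what slides over that edge drops in. Origin under its centre on the bench.
- blue_tray: Same tray in blue at the plate's opposite edge, with finished brackets in it; no slug belongs there. Origin under its centre on the bench.
- slug_large_mid (a point): Centre of a flat bright stainless disc, 40 mm diameter, 8 mm thick, 79 g, lying flat on the plate, loose.
- slug_small_mid (a point): Centre of a flat bright stainless disc, 34 mm diameter, 8 mm thick, 57 g, lying flat on the plate, loose.
- slug_oblong_mid (a point): Centre of a flat bright stainless slug with round ends, 52 mm long (its x) x 32 mm wide x 8 mm thick, 90 g, lying flat on the plate, loose, at any yaw.
- slug_large: The large disc itself. Its origin is the centre of its underside, z up.
- slug_small: The small disc itself. Its origin is the centre of its underside, z up.
- slug_oblong: The oblong slug itself, long along its x. Its origin is the centre of its underside, z up.
- brass_bush: Brass bush (short tube), 26 mm outside diameter, 34 mm tall, standing loose on the plate; must stay. Its origin is the centre of its underside, z up.
- copper_nozzle: Copper nozzle, 26 mm diameter at the foot, tapering, 40 mm tall, standing loose on the plate; must stay. Its origin is the centre of its underside, z up.
- magnet_post: Yellow magnet post with black top, 26 mm diameter, 40 mm tall, standing loose on the plate (the magnet is off, it does not hold); must stay. Its origin is the centre of its underside, z up.

How it is judged:
By the outcome, as a careful person would: the job done as asked, in the order asked, and still so for the second after the job is handed in, with the robot touching nothing.
It also fails if it takes over 64 s, if anything falls off the work surface, if the arm or the gripper's body presses on something with over 40 N, if the wrist force passes 120 N, or if a joint passes its speed limit or range.

ROBOT

A 6-joint arm with a two-finger parallel gripper is mounted at the origin on the work surface. World frame = base frame: x ahead of the robot, y to its left, z up, the work surface at z = 0. Lengths are in m, angles in rad, forces in N, time in s.
With the tool pointing down it reaches from about 0.35 to 0.775 m from the base axis. Payload 5.5 kg.
Tool frame: the origin (TCP) lies between the finger pads; the fingertips stand 19 mm ahead of it and the grasp point (between the pads) is the TCP; z points along the fingers, x is the direction in which the jaws open and shut, and the axes are right-handed (so a half turn about z gives the same grasp; the last joint's range is limited). The gripper opens to 85 mm and grips with 20 to 120 N. Pads are 22 mm wide; open, the fingers measure 114 mm over their backs; the gripper's body (76 mm by 85 mm) begins 54 mm behind the grasp point. The pads swing forward as they close: fully open they stand 13 mm farther back than shut.
Start: joints at [-1.443, 0.313, 0.046, 1.304, 0, 1.431], TCP at [0.152, -0.555, 0.25] pointing down, gripper open.
Joint ranges: [-2.76, 2.76], [-0.86, 1.69], [-1.03, 1.26], [-2.2, 2.34], [-1.47, 1.5], [-3.14, 3.14]. Speed limits (rad/s): [2.57, 2.57, 3.14, 3.14, 3.14, 3.14].

INTERFACE

Orientations are given as a unit quaternion [w, x, y, z].
In Python, from workcell import env gives the robot as it stands. The module is installed in compiled form; this text tells all that it offers.
- The arm moves only by the tool carry_out, never from a script. Its argument "steps" is a list of rows, each a list of 7 numbers: the gripper command: -1 is shut, 1 is fully open, values between are in proportion, then the shift along the tool's x, y, z in m, then the turn, a rotation vector about the tool's x, y, z in rad. A call has 1 to 20 rows; each row shifts and turns the commanded pose from where the row before left it, along the tool's axes as they then stand; what a row does not reach is not made up. A row lasts 1/8 s, in which the tool goes at most 62.5 mm and 10.7 degrees, less where a joint would pass 70% of its speed; a pose out of reach is approached as far as the arm can. A call with a gripper value outside its range is refused whole. The fingers move at their own pace and stop on an object; "grip_force" is the grip in N (left out, the last holds). Time passes only in rows, so rows that do not move let the fingers close. It gives the time, the measured TCP pose, the force and the opening at its end, in the units of the state.
- env.get_state(): the state, without advancing time (a new reading comes with each control period).
- env.read_camera(name): name is "side" or "top" or "wrist"; returns a dict with "color" (400x640x3 uint8, red, green, blue), "K" (3x3 intrinsics, pixels), "R" (3x3) and "t" (3): a world point X has camera coordinates R X + t. Camera axes: x right, y down, z forward; pixel columns grow to the right and rows downward; lengths in m; the calibration is good to about 2 mm. A picture is of the moment at which its call begins. There is no depth.
- env.hand_in(): hands the job in, once; it reports no verdict.
The state is a dict: "clock": time; "joint_pos": joint angles; "qvel": joint speeds; "tau": joint torques, N m; "tcp_pos": TCP position; "orientation": TCP orientation; "wrist_force": force on the tool from outside, world axes, zero at the start; "ft_torque": the same for the moment, N m; "finger_gap": finger opening in m.
Only numpy, scipy, OpenCV 4.12 (cv2) and the standard library are available. Lean on these libraries where they do the work, as an engineer would, in place of code of your own. Each camera call takes 0.05 s, during which the arm holds its last target. There are 200 camera calls.

## Working session

There is one attempt and no reset: what is moved stays moved. The work goes in short steps, Python scripts to look and compute and a tool call to move; the robot and the scene stay as the last step left them, time stands still between calls to the robot, and variables do not carry over. Pictures are saved under pics/ and viewed, about 8 in all and at most 12, crops included, and the job is handed in when it is done.

Besides the shell and the picture viewer there is one more tool, called after ">>>" as a command line: name --pt "numbers of a row" for each row, then --argument value for the rest. carry_out: Moves the arm, as the interface text tells. Its arguments: {"type":"object","properties":{"steps":{"type":"array","items":{"type":"array","items":{"type":"number"}}},"grip_force":{"type":"number"}},"required":["steps"]}

```bash
mkdir -p pics; python3 - <<'E'
from workcell import env
import cv2
s=env.get_state();print(s)
for n in("top","side"):
    c=env.read_camera(n);cv2.imwrite(f"pics/{n}0.png",c["color"][:,:,::-1]);print(n,c["K"],c["R"],c["t"])
E
```

```text
{'clock': 0.0, 'joint_pos': array([-1.44256164e+00,  3.14013799e-01,  4.49660216e-02,  1.30357983e+00,
       -1.05882243e-05,  1.43120881e+00]), 'qvel': array([ 1.50724990e-04, -7.90429313e-05, -3.50892819e-04,  1.87381715e-03,
        1.03941553e-03,  5.22473013e-04]), 'tau': array([-3.65410706e-04, -4.80635440e+01,  2.98529434e+01,  1.95234414e-02,
       -5.31542435e-05,  1.86299735e-05]), 'tcp_pos': array([ 0.1520968 , -0.55402709,  0.24939591]), 'orientation': array([-6.47397174e-04,  7.95182639e-01, -6.06369303e-01, -6.47533656e-04]), 'wrist_force': array([ 0.71422441, -0.59432547, -0.97366511]), 'ft_torque': array([-0.01698588,  0.00497745,  0.0226278 ]), 'finger_gap': 0.0854181003368195}
top [[440.18161823   0.         316.38944053]
 [  0.         440.18161823 193.32335298]
 [  0.           0.           1.        ]] [[-0.01070208 -0.99971773 -0.02121137]
 [-0.99826752  0.01190912 -0.05762063]
 [ 0.05785697  0.02055796 -0.99811319]] [0.04919139 0.55208494 1.00258116]
side [[400.49289778   0.         319.85739597]
 [  0.         400.49289778 198.48599599]
 [  0.           0.           1.        ]] [[-0.91496706 -0.40290203 -0.02247718]
 [-0.24530584  0.59957459 -0.76179745]
 [ 0.32040649 -0.69150579 -0.64742522]] [0.52641419 0.17301963 0.58411864]
```

View pics/top0.png

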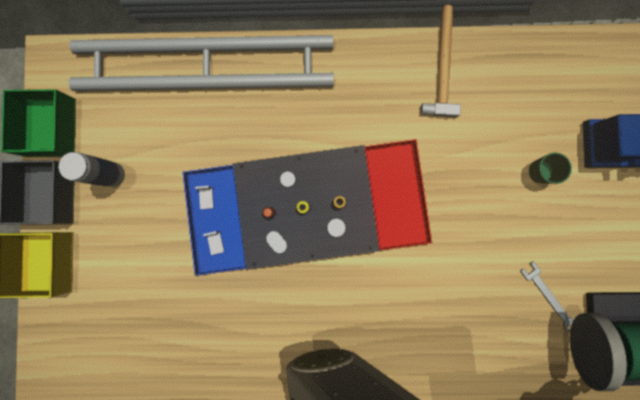

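View pics/side0.png

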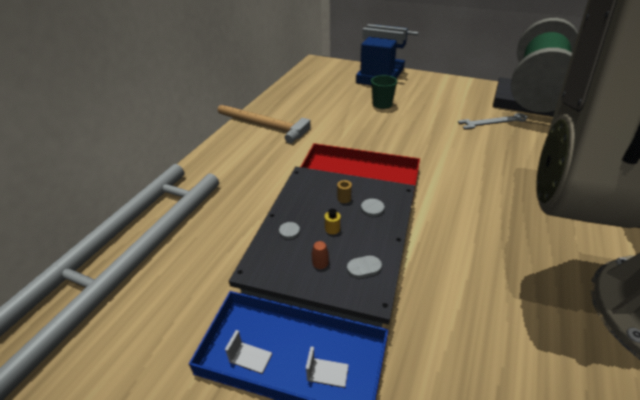

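The top view shows the plate with the red tray on the right (about 400,195) and the blue tray on the left. The small disc is at (288,179), the large disc at (336,227) and the oblong at (277,241). The standing parts are at (268,212), (302,207) and (340,202). The side view agrees.

```bash
cat > h.py <<'E'
from workcell import env
import cv2, numpy as np
def ray(c,px,z):
    d=c["R"].T@np.linalg.inv(c["K"])@np.r_[px,1.]; o=-c["R"].T@c["t"]
    return (o+d*(z-o[2])/d[2])
def blobs(mask,amin=40):
    for k in cv2.findContours(mask.astype(np.uint8),cv2.RETR_EXTERNAL,cv2.CHAIN_APPROX_NONE)[0]:
        if cv2.contourArea(k)>amin: yield k
def slugs(c):
    v=cv2.cvtColor(c["color"],cv2.COLOR_RGB2HSV); m=(v[...,2]>130)&(v[...,1]<50)
    out=[]
    for k in blobs(m,60):
        M=cv2.moments(k);p=(M["m10"]/M["m00"],M["m01"]/M["m00"])
        w=np.array([ray(c,q[0],.058)[:2] for q in k],np.float32)
        out.append((p,ray(c,p,.058)[:2],cv2.minAreaRect(w)))
    return out
E
python3 - <<'E'
from h import *
np.set_printoptions(precision=4,suppress=True)
c=env.read_camera("top")
for p,w,r in slugs(c):
    if 180<p[0]<440 and 130<p[1]<280: print("slug",np.array(p),w,np.array(r[1]),r[2])
v=cv2.cvtColor(c["color"],cv2.COLOR_RGB2HSV)
roi=np.zeros((400,640),bool);roi[135:285,180:440]=1
m=(v[...,2]<90)&(v[...,1]<90)&roi
k=max(blobs(m),key=cv2.contourArea)
w=np.array([ray(c,q[0],.05)[:2] for q in k],np.float32);print("plate",cv2.minAreaRect(w),cv2.boxPoints(cv2.minAreaRect(w)))
m=(v[...,0]>=170)|(v[...,0]<4); m&=(v[...,1]>150)&roi
for k in blobs(m):
    w=np.array([ray(c,q[0],.03)[:2] for q in k],np.float32);print("red",cv2.minAreaRect(w))
m=roi&(v[...,1]>90)&(v[...,0]<35);m[:,:250]=0;m[:,365:]=0;m[:170]=0;m[250:]=0
for k in blobs(m,15):
    (x,y),r=cv2.minEnclosingCircle(k);print("post",x,y,r,ray(c,(x,y),.038))
E
```

```text
slug [214.7836 242.6562] [0.4433 0.2685] [0.0482 0.034 ] 14.225900650024414
slug [276.122  241.6797] [0.4442 0.1323] [0.0501 0.0327] 44.411136627197266
slug [336.0473 227.3122] [ 0.4745 -0.0005] [0.0375 0.0374] 89.3874740600586
slug [205.8649 199.0434] [0.5404 0.2888] [0.0418 0.0285] 4.0966997146606445
slug [287.1587 178.7167] [0.5836 0.1069] [0.0312 0.0313] 89.55482482910156
plate ((0.5210598111152649, 0.06818943470716476), (0.2366594672203064, 0.2968115508556366), 7.202556610107422) [[ 0.3851  0.2006]
 [ 0.4223 -0.0939]
 [ 0.6571 -0.0642]
 [ 0.6198  0.2303]]
red ((0.5474791526794434, -0.13860587775707245), (0.23403620719909668, 0.1118951216340065), 7.081579685211182)
post 268.31817626953125 212.5 5.876588821411133 [0.5091 0.1519 0.038 ]
post 302.4148864746094 206.8829803466797 6.80238151550293 [0.521  0.0745 0.038 ]
post 339.1111145019531 201.88888549804688 6.559416770935059 [ 0.5313 -0.0087  0.038 ]
```

>>> carry_out --pt "-1 0 0 0 0 0 -0.1787" --pt "-1 0 0 0 0 0 -0.1787" --pt "-1 0 0 0 0 0 -0.1787" --pt "-1 0 0 0 0 0 -0.1787" --pt "-1 0 0 0 0 0 -0.1787" --pt "-1 0 0 0 0 0 -0.1787" --pt "-1 0 0 0 0 0 -0.1787" --pt "-1 0 0 0 0 0 -0.1787" --pt "-1 0.03226 -0.04657 0 0 0 0" --pt "-1 0.03226 -0.04657 0 0 0 0" --pt "-1 0.03226 -0.04657 0 0 0 0" --pt "-1 0.03226 -0.04657 0 0 0 0" --pt "-1 0.03226 -0.04657 0 0 0 0" --pt "-1 0.03226 -0.04657 0 0 0 0" --pt "-1 0.03226 -0.04657 0 0 0 0" --pt "-1 0.03226 -0.04657 0 0 0 0" --pt "-1 0.03226 -0.04657 0 0 0 0" --pt "-1 0.03226 -0.04657 0 0 0 0" --pt "-1 0.03226 -0.04657 0 0 0 0" --pt "-1 0.03226 -0.04657 0 0 0 0" --grip_force 20

```text
clock: 2.65
tcp_pos: [0.4661, 0.0506, 0.2503]
orientation: [0.0, 0.998, 0.063, 0.0]
wrist_force: [0.5, -1.8, 0.4]
finger_gap: -0.0001
```

```bash
cat >> h.py <<'E'
C=np.array([.521,.068]);a=.1257;A=np.array([[np.cos(a),np.sin(a)],[-np.sin(a),np.cos(a)]])
def P(w): return A@(np.asarray(w)[:2]-C)
E
python3 - <<'E'
from h import *
np.set_printoptions(precision=4,suppress=True)
s=env.get_state();print(s["clock"],s["tcp_pos"],P(s["tcp_pos"]),s["orientation"],s["finger_gap"],s["wrist_force"])
c=env.read_camera("wrist");cv2.imwrite("pics/w1.png",c["color"][:,:,::-1])
for p,w,r in slugs(c): print(np.array(p),P(w),r[1:])
E
```

```text
2.65 [0.4661 0.0506 0.2503] [-0.0566 -0.0104] [0.0002 0.998  0.0634 0.0002] -8.940099649067542e-05 [ 0.4846 -1.7713  0.433 ]
[633.8659 238.237 ] [ 0.2576 -0.0767] ((0.01881624199450016, 0.040869127959012985), 23.99196434020996)
[332.5488 222.8523] [-0.0522 -0.0595] ((0.03955233469605446, 0.039388787001371384), 7.17629337310791)
[465.0639 130.4859] [0.0695 0.0326] ((0.03569537401199341, 0.032427188009023666), 64.26953887939453)
[324.1875  77.1298] [-0.0601  0.0787] ((0.04165581241250038, 0.034596867859363556), 38.574363708496094)
```

View pics/w1.png

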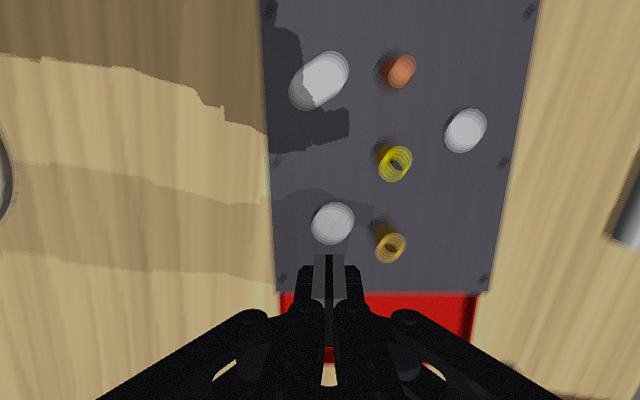

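The wrist view is slightly blurred but matches the measurements: large disc at (333,223), oblong at (324,77), small disc at (465,130). The lane past the brass bush (390,247) is clear. Next I'll lower behind the large disc and push it.

>>> carry_out --pt "-1 0.003 0 0.044 0 0 0" --pt "-1 0 0 0.044 0 0 0" --pt "-1 0 0 0.044 0 0 0" --pt "-1 0 0 0.03 0 0 0" --pt "-1 0 0 0.015 0 0 0" --pt "-1 0 0 0 0 0 0" --pt "-1 0 0.0 0 0 0 0"

```text
clock: 3.58
tcp_pos: [0.469, 0.049, 0.0738]
orientation: [0.0, 0.998, 0.063, 0.0]
wrist_force: [0.2, 0.1, 0.3]
finger_gap: -0.0
```

>>> carry_out --pt "-1 0 0.01 0 0 0 0" --pt "-1 0 0.01 0 0 0 0" --pt "-1 0 0.01 0 0 0 0" --pt "-1 0 0.01 0 0 0 0" --pt "-1 0 0.01 0 0 0 0" --pt "-1 0 0.01 0 0 0 0" --pt "-1 0 0.01 0 0 0 0" --pt "-1 0 0.01 0 0 0 0"

```text
clock: 4.58
tcp_pos: [0.4787, -0.031, 0.0732]
orientation: [0.0, 0.998, 0.063, -0.0]
wrist_force: [-0.7, 1.7, 0.8]
finger_gap: 0.0001
```

```bash
python3 - <<'E'
from h import *
np.set_printoptions(precision=4,suppress=True)
s=env.get_state();print(s["clock"],s["tcp_pos"],P(s["tcp_pos"]),s["wrist_force"])
c=env.read_camera("top");cv2.imwrite("pics/t1.png",cv2.resize(c["color"][120:300,160:460,::-1],None,fx=2,fy=2))
for p,w,r in slugs(c):
    if abs(P(w)).max()<.3:print(np.array(p),P(w),r[1:])
E
```

```text
4.575 [ 0.4787 -0.031   0.0732] [-0.0544 -0.0929] [-0.6931  1.7357  0.7541]
[214.7565 242.8309] [-0.0523  0.2088] ((0.048190273344516754, 0.03397616744041443), 14.225900650024414)
[276.1558 241.6321] [-0.0681  0.0733] ((0.05009915679693222, 0.03272292762994766), 44.709747314453125)
[205.8432 198.9828] [0.047  0.2167] ((0.04158449545502663, 0.02847539819777012), 4.0966997146606445)
[287.1306 178.651 ] [0.0671 0.0308] ((0.03168385848402977, 0.03307824954390526), 44.47322463989258)
```

View pics/t1.png

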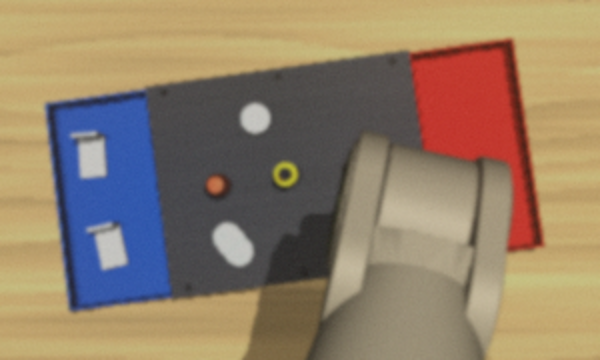

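The arm hides the large disc from above (crop centre about 430,180). The oblong and small disc haven't moved. I'll check with the wrist camera, numbers only.

```bash
python3 - <<'E'
from h import *
np.set_printoptions(precision=4,suppress=True)
for n in("wrist","side"):
  c=env.read_camera(n);cv2.imwrite(f"pics/{n}2.png",c["color"][:,:,::-1])
  for p,w,r in slugs(c):
    if abs(P(w)).max()<.3:print(n,np.array(p),P(w),r[1:])
E
```

```text
wrist [328.8365 353.4167] [-0.0538 -0.1417] ((0.005715616513043642, 0.00776836508885026), 7.072636127471924)
wrist [634.9796   4.102 ] [0.0572 0.0169] ((0.0026567657478153706, 0.0060758464969694614), 65.4738540649414)
side [330.0331 372.5284] [-0.0636  0.2452] ((0.04000550135970116, 0.027318589389324188), 12.853707313537598)
side [252.7833 357.8131] [0.0322 0.2534] ((0.04088909178972244, 0.02736443467438221), 4.253436088562012)
side [363.8408 264.891 ] [-0.0683  0.0732] ((0.04990708455443382, 0.03135707229375839), 38.734222412109375)
side [288.8285 228.7418] [0.0662 0.0306] ((0.029809599742293358, 0.03091706894338131), 26.15011215209961)
side [100.1823 278.2664] [0.2994 0.2014] ((0.43737155199050903, 0.07756414264440536), 89.95710754394531)
side [297.8213 125.38  ] [ 0.1608 -0.2904] ((0.0787128359079361, 0.021941684186458588), 84.83824157714844)
```

View pics/side2.png

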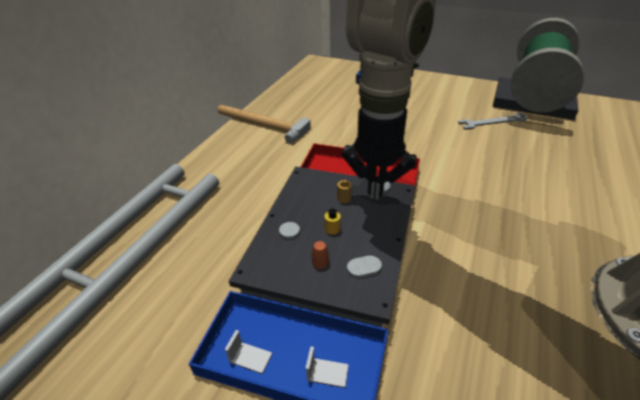

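The side view shows the large disc just ahead of the fingers at (387,187), and the standing parts haven't been touched. I'll push it over the edge, lift, and move behind the oblong.

>>> carry_out --pt "-1 0 0.01 0 0 0 0" --pt "-1 0 0.01 0 0 0 0" --pt "-1 0 0.01 0 0 0 0" --pt "-1 0 0.01 0 0 0 0" --pt "-1 0 0.01 0 0 0 0" --pt "-1 0 0.01 0 0 0 0" --pt "-1 0 0.008 0 0 0 0" --pt "-1 0 0 0 0 0 0" --pt "-1 0 0 -0.04 0 0 0" --pt "-1 0 0 -0.04 0 0 0" --pt "-1 -0.0028 -0.055 0 0 0 0" --pt "-1 -0.0028 -0.055 0 0 0 0" --pt "-1 -0.0028 -0.055 0 0 0 0" --pt "-1 -0.0028 -0.055 0 0 0 0" --pt "-1 -0.0028 -0.055 0 0 0 0" --pt "-1 0 -0.004 0 0 0 0" --pt "-1 0 0 0 0 0 0"

```text
clock: 6.85
tcp_pos: [0.4379, 0.1775, 0.1532]
orientation: [0.0, 0.998, 0.064, -0.0]
wrist_force: [0.7, -1.0, -0.7]
finger_gap: -0.0003
```

```bash
python3 - <<'E'
from h import *
np.set_printoptions(precision=4,suppress=True)
s=env.get_state();print(s["clock"],s["tcp_pos"],P(s["tcp_pos"]),s["wrist_force"])
for n in("top","side","wrist"):
  c=env.read_camera(n);cv2.imwrite(f"pics/{n}3.png",c["color"][:,:,::-1])
  for p,w,r in slugs(c):
    if abs(P(w)).max()<.3:print(n,np.array(p),P(w),r[1:])
E
```

```text
6.85 [0.4379 0.1775 0.1532] [-0.0687  0.119 ] [ 0.6797 -0.977  -0.6696]
top [276.2033 241.6861] [-0.0682  0.0732] ((0.05072271078824997, 0.031349360942840576), 38.498130798339844)
top [205.8398 198.9829] [0.047  0.2167] ((0.04176962375640869, 0.02847539819777012), 4.0966997146606445)
top [287.1242 178.6424] [0.0671 0.0308] ((0.031248081475496292, 0.0335618332028389), 89.55481719970703)
side [330.0362 372.6027] [-0.0636  0.2453] ((0.040092550218105316, 0.027402911335229874), 12.630460739135742)
side [252.717  357.7775] [0.0323 0.2534] ((0.04143904149532318, 0.02730627916753292), 4.253457069396973)
side [363.92   265.0456] [-0.0685  0.0734] ((0.04836612567305565, 0.02904517576098442), 38.17052459716797)
side [288.7664 228.6641] [0.0663 0.0305] ((0.031510863453149796, 0.030407797545194626), 22.50368309020996)
side [100.3883 278.2024] [0.2992 0.2012] ((0.43732959032058716, 0.07910623401403427), 89.6886215209961)
side [297.6239 125.5512] [ 0.161  -0.2896] ((0.0787128359079361, 0.021941684186458588), 84.83824157714844)
wrist [502.2994 318.6766] [0.067  0.0285] ((0.03297989442944527, 0.033180538564920425), 12.001869201660156)
wrist [346.1507 254.8234] [-0.0555  0.0844] ((0.014926300384104252, 0.0336129367351532), 70.83259582519531)
wrist [345.788   57.1671] [-0.0578  0.2165] ((0.03724238649010658, 0.02439633570611477), 12.73611831665039)
wrist [387.8941  49.5504] [-0.0329  0.2206] ((0.0036499458365142345, 0.027355512604117393), 12.555166244506836)
wrist [494.3411  43.8052] [0.0297 0.2237] ((0.03744643181562424, 0.024538887664675713), 3.8357796669006348)
wrist [555.5449  40.9058] [0.0654 0.2252] ((0.003618114860728383, 0.027490271255373955), 3.8208484649658203)
```

View pics/side3.png

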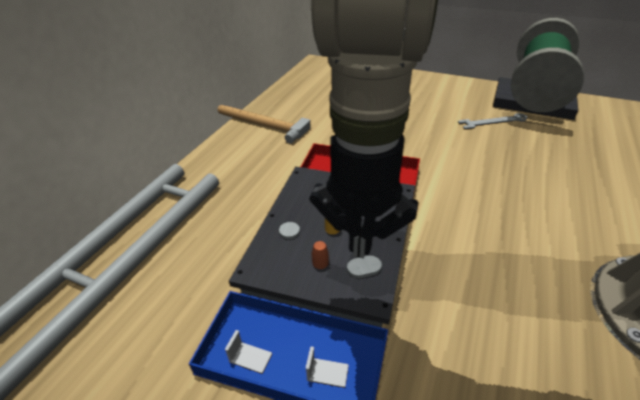

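The side view shows the tool above and behind the oblong at (364,265). The copper nozzle (320,255) and small disc (289,229) are still in place. I'll lower and sweep.

>>> carry_out --pt "-1 0 0 0.04 0 0 0" --pt "-1 0 0 0.025 0 0 0" --pt "-1 0 0 0.0145 0 0 0" --pt "-1 0 0 0 0 0 0" --pt "-1 0 0.01 0 0 0 0" --pt "-1 0 0.01 0 0 0 0" --pt "-1 0 0.01 0 0 0 0" --pt "-1 0 0.01 0 0 0 0" --pt "-1 0 0.01 0 0 0 0" --pt "-1 0 0.01 0 0 0 0" --pt "-1 0 0.01 0 0 0 0" --pt "-1 0 0 0 0 0 0"

```text
clock: 8.5
tcp_pos: [0.4475, 0.1068, 0.0741]
orientation: [0.0, 0.998, 0.063, 0.0]
wrist_force: [-0.0, 0.7, 5.5]
finger_gap: -0.0001
```

```bash
python3 - <<'E'
from h import *
np.set_printoptions(precision=4,suppress=True)
s=env.get_state();print(s["clock"],s["tcp_pos"],P(s["tcp_pos"]),s["wrist_force"])
c=env.read_camera("wrist");d=env.read_camera("side")
im=np.vstack([c["color"][200:400,100:500],d["color"][120:320,200:600]])
cv2.imwrite("pics/m4.png",cv2.resize(im[:,:,::-1],None,fx=1.5,fy=1.5))
E
```

```text
8.5 [0.4475 0.1068 0.0741] [-0.0681  0.0477] [-0.0146  0.7127  5.4516]
```

View pics/m4.png

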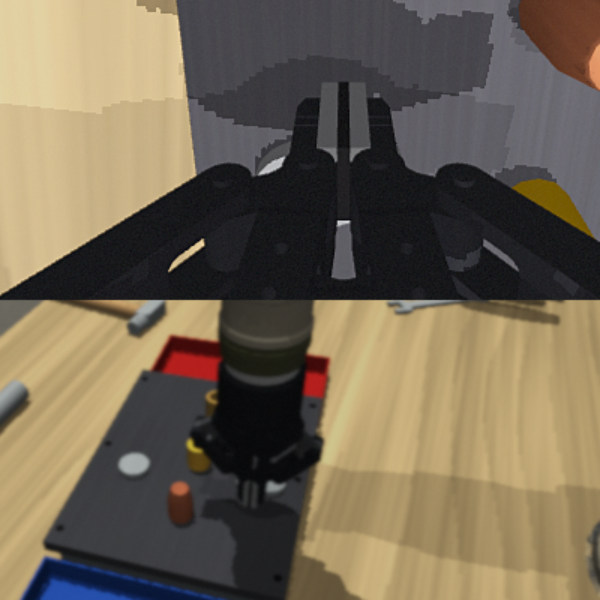

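The crops show the oblong ahead of the fingers and shifted to the left (-x). There is an odd 5.5 N upward force. I'll back off and measure before continuing.

>>> carry_out --pt "-1 0 -0.015 0 0 0 0" --pt "-1 0 -0.02 -0.03 0 0 0" --pt "-1 0 -0.03 -0.04 0 0 0" --pt "-1 0 -0.02 0 0 0 0" --pt "-1 0 0 0 0 0 0"

```text
clock: 9.22
tcp_pos: [0.4354, 0.1935, 0.1435]
orientation: [0.0, 0.998, 0.065, -0.0]
wrist_force: [-0.3, 0.8, -0.6]
finger_gap: -0.0002
```

```bash
python3 - <<'E'
from h import *
np.set_printoptions(precision=4,suppress=True)
s=env.get_state();print(s["clock"],s["tcp_pos"],P(s["tcp_pos"]),s["wrist_force"])
for n in("top","side"):
  c=env.read_camera(n);cv2.imwrite(f"pics/{n}5.png",c["color"][:,:,::-1])
  for p,w,r in slugs(c):
    if abs(P(w)).max()<.3:print(n,np.array(p),P(w),r[1:])
t=cv2.imread("pics/top5.png")[130:280,180:440];d=cv2.imread("pics/side5.png")[130:330,220:480]
cv2.imwrite("pics/m5.png",cv2.resize(np.vstack([t,d]),None,fx=1.7,fy=1.7))
E
```

```text
9.225 [0.4354 0.1935 0.1435] [-0.0692  0.1353] [-0.2658  0.8405 -0.6281]
top [300.4308 240.2773] [-0.0724  0.0197] ((0.05122428014874458, 0.03259434551000595), 26.126548767089844)
top [205.8212 198.9426] [0.0471 0.2167] ((0.04176962375640869, 0.02847539819777012), 4.0966997146606445)
top [287.0749 178.5988] [0.0672 0.0309] ((0.03125219792127609, 0.03357187286019325), 89.55481719970703)
side [330.0036 372.5894] [-0.0635  0.2453] ((0.040092550218105316, 0.027402911335229874), 12.630460739135742)
side [252.6995 357.7934] [0.0323 0.2534] ((0.04143904149532318, 0.027364440262317657), 4.253457069396973)
side [288.732  228.6429] [0.0664 0.0304] ((0.031510863453149796, 0.030407797545194626), 22.50368309020996)
side [100.7074 277.9483] [0.2991 0.2007] ((0.438130646944046, 0.07915042340755463), 89.73365020751953)
side [297.526  125.6553] [ 0.1611 -0.2891] ((0.07927846163511276, 0.022281739860773087), 84.83824157714844)
```

View pics/m5.png

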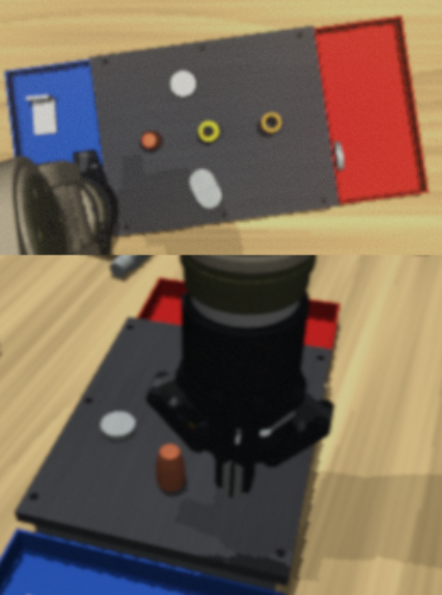

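The large disc is in the red tray, leaning against the plate-side wall (crop 340,155). The oblong is turning broadside at plate (-72, 20) mm. I'll continue the sweep slightly lower and with the lane re-centred.

>>> carry_out --pt "-1 -0.003 0.04 0 0 0 0" --pt "-1 0 0.033 0 0 0 0" --pt "-1 0 0 0.04 0 0 0" --pt "-1 0 0 0.02 0 0 0" --pt "-1 0 0 0.0115 0 0 0" --pt "-1 0 0 0 0 0 0" --pt "-1 0 0.01 0 0 0 0" --pt "-1 0 0.01 0 0 0 0" --pt "-1 0 0.01 0 0 0 0" --pt "-1 0 0.01 0 0 0 0" --pt "-1 0 0.01 0 0 0 0" --pt "-1 0 0.01 0 0 0 0" --pt "-1 0 0.01 0 0 0 0" --pt "-1 0 0.01 0 0 0 0" --pt "-1 0 0.01 0 0 0 0" --pt "-1 0 0.01 0 0 0 0" --pt "-1 0 -0.02 0 0 0 0" --pt "-1 0 -0.05 -0.03 0 0 0" --pt "-1 0 -0.05 -0.03 0 0 0" --pt "-1 0 0 0 0 0 0"

```text
clock: 11.82
tcp_pos: [0.441, 0.1414, 0.1343]
orientation: [-0.0, 0.998, 0.066, 0.002]
wrist_force: [0.1, -0.0, -0.5]
finger_gap: 0.0006
```

```bash
python3 - <<'E'
from h import *
np.set_printoptions(precision=4,suppress=True)
s=env.get_state();print(s["clock"],s["tcp_pos"],P(s["tcp_pos"]),s["wrist_force"])
for n in("top",):
  c=env.read_camera(n);cv2.imwrite(f"pics/{n}6.png",c["color"][:,:,::-1])
  for p,w,r in slugs(c):
    if abs(P(w)).max()<.3:print(n,np.array(p),P(w),r[1:])
E
```

```text
11.825 [0.441  0.1414 0.1343] [-0.0701  0.0829] [ 0.0874 -0.0222 -0.5192]
top [331.6595 246.1354] [-0.0944 -0.0469] ((0.032561127096414566, 0.05157100781798363), 17.79488182067871)
top [205.8252 198.9837] [0.047  0.2167] ((0.04176962375640869, 0.02847539819777012), 4.0966997146606445)
top [287.1352 178.6987] [0.067  0.0308] ((0.03168385848402977, 0.03307824954390526), 44.47322463989258)
```

The oblong drifted to x = -94 mm and turned lengthwise, because the finger face is narrow in this direction and it rolled off. I'll nudge its rear end back inward (+x) from the side, which also turns it broadside again.

>>> carry_out --pt "-1 -0.035 0.05 0 0 0 0" --pt "-1 -0.032 0.05 0 0 0 0" --pt "-1 0 0.009 0 0 0 0" --pt "-1 0 0 0.04 0 0 0" --pt "-1 0 0 0.0225 0 0 0" --pt "-1 0 0 0 0 0 0" --pt "-1 0.008 0 0 0 0 0" --pt "-1 0.008 0 0 0 0 0" --pt "-1 0.008 0 0 0 0 0" --pt "-1 0.008 0 0 0 0 0" --pt "-1 0.008 0 0 0 0 0" --pt "-1 0.007 0 0 0 0 0" --pt "-1 0 0 0 0 0 0" --pt "-1 -0.02 0 0 0 0 0" --pt "-1 0 -0.02 -0.05 0 0 0" --pt "-1 0.02 -0.05 -0.02 0 0 0" --pt "-1 0.02 -0.06 0 0 0 0" --pt "-1 0 0 0 0 0 0"

```text
clock: 14.12
tcp_pos: [0.4386, 0.1633, 0.1404]
orientation: [-0.001, 0.998, 0.067, 0.002]
wrist_force: [0.0, -0.4, 0.1]
finger_gap: 0.0002
```

```bash
cat > look.py <<'E'
from h import *
import sys
np.set_printoptions(precision=4,suppress=True)
s=env.get_state();print(s["clock"],s["tcp_pos"],P(s["tcp_pos"]),s["orientation"])
for n in("top",):
  c=env.read_camera(n);cv2.imwrite(f"pics/{sys.argv[1]}.png",cv2.resize(c["color"][130:280,180:440,::-1],None,fx=2,fy=2))
  for p,w,r in slugs(c):
    if abs(P(w)).max()<.3:print(n,np.array(p),P(w),np.array(r[1]),"long axis plate deg",r[2]+(90 if r[1][1]>r[1][0] else 0)-7.2)
E
python3 look.py t7
```

```text
14.125 [0.4386 0.1633 0.1404] [-0.0698  0.1049] [-0.0006  0.9978  0.0666  0.0016]
top [331.1576 234.3531] [-0.0686 -0.0493] [0.0508 0.033 ] long axis plate deg 82.20972900390625
top [205.8203 198.9837] [0.047  0.2167] [0.0418 0.0285] long axis plate deg -3.1033002853393556
top [287.1779 178.5859] [0.0672 0.0306] [0.0312 0.0336] long axis plate deg 172.35481719970704
```

View pics/t7.png

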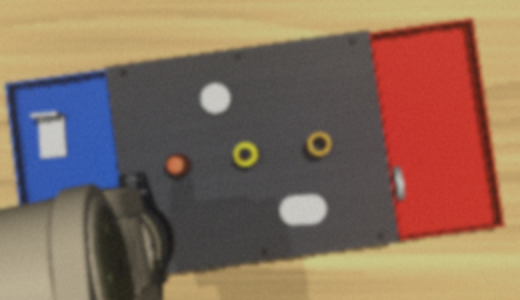

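The picture shows the oblong back at the lane centre, crop (303,209), lying nearly along y. The three standing parts are undisturbed and the large disc is in the red tray at crop (399,184). I'll turn the tool 90° so the 22 mm wide finger back does the pushing.

>>> carry_out --pt "-1 0 0 0 0 0 -0.1737" --pt "-1 0 0 0 0 0 -0.1737" --pt "-1 0 0 0 0 0 -0.1737" --pt "-1 0 0 0 0 0 -0.1737" --pt "-1 0 0 0 0 0 -0.1737" --pt "-1 0 0 0 0 0 -0.1737" --pt "-1 0 0 0 0 0 -0.1737" --pt "-1 0 0 0 0 0 -0.1737" --pt "-1 0 0 0 0 0 -0.1737" --pt "-1 0 0 0 0 0 0" --pt "-1 -0.05 0.002 0 0 0 0" --pt "-1 -0.05 0 0 0 0 0" --pt "-1 -0.002 0 0.03 0 0 0" --pt "-1 0 0 0.025 0 0 0" --pt "-1 0 0 0 0 0 0"

```text
clock: 16.05
tcp_pos: [0.4494, 0.0575, 0.0832]
orientation: [-0.002, 0.665, 0.747, -0.001]
wrist_force: [0.5, 0.2, -0.5]
finger_gap: 0.0001
```

```bash
python3 look.py t8
```

```text
16.05 [0.4494 0.0575 0.0832] [-0.0724 -0.0014] [-0.0016  0.6653  0.7466 -0.0014]
top [214.7502 242.8123] [-0.0522  0.2088] [0.0482 0.034 ] long axis plate deg 7.025900650024414
top [205.8387 199.0488] [0.0469 0.2167] [0.0414 0.0285] long axis plate deg -3.1033002853393556
top [287.1577 178.672 ] [0.067  0.0307] [0.032  0.0319] long axis plate deg 55.57402114868164
```

>>> carry_out --pt "-1 0 0.005 0 0 0 0" --pt "-1 0 0 0.0115 0 0 0" --pt "-1 0 0 0 0 0 0" --pt "-1 -0.008 0 0 0 0 0" --pt "-1 -0.008 0 0 0 0 0" --pt "-1 -0.008 0 0 0 0 0" --pt "-1 -0.008 0 0 0 0 0" --pt "-1 -0.008 0 0 0 0 0" --pt "-1 -0.008 0 0 0 0 0" --pt "-1 0 0 0 0 0 0" --pt "-1 0.02 0 0 0 0 0" --pt "-1 0.03 0 -0.03 0 0 0" --pt "-1 0.05 0 -0.03 0 0 0" --pt "-1 0.04 0 0 0 0 0" --pt "-1 0 0 0 0 0 0"

```text
clock: 17.98
tcp_pos: [0.445, 0.1523, 0.1337]
orientation: [0.0, 0.662, 0.749, 0.0]
wrist_force: [0.5, 0.1, 0.0]
finger_gap: -0.0004
```

```bash
python3 look.py t9
```

```text
17.975 [0.445  0.1523 0.1337] [-0.0648  0.0931] [0.0003 0.6621 0.7494 0.0003]
top [346.1615 232.5781] [-0.0692 -0.0826] [0.0529 0.033 ] long axis plate deg 82.2450454711914
top [205.8179 198.9951] [0.047  0.2167] [0.0417 0.0286] long axis plate deg -2.8308131217956545
top [287.1978 178.632 ] [0.0671 0.0306] [0.0317 0.0331] long axis plate deg 127.27322463989258
```

The oblong is moving straight now, so I'll finish the push over the edge.

>>> carry_out --pt "-1 -0.05 -0.003 0 0 0 0" --pt "-1 -0.05 0 0.015 0 0 0" --pt "-1 -0.025 0 0.02 0 0 0" --pt "-1 0 0 0.02 0 0 0" --pt "-1 0 0 0.007 0 0 0" --pt "-1 0 0 0 0 0 0" --pt "-1 -0.01 0 0 0 0 0" --pt "-1 -0.01 0 0 0 0 0" --pt "-1 -0.01 0 0 0 0 0" --pt "-1 -0.01 0 0 0 0 0" --pt "-1 -0.01 0 0 0 0 0" --pt "-1 -0.01 0 0 0 0 0" --pt "-1 -0.01 0 0 0 0 0" --pt "-1 -0.012 0 0 0 0 0" --pt "-1 -0.015 0 0 0 0 0" --pt "-1 -0.015 0 0 0 0 0" --pt "-1 -0.015 0 0 0 0 0" --pt "-1 -0.005 0 0 0 0 0" --pt "-1 0 0 0 0 0 0" --pt "-1 0 0 -0.06 0 0 0"

```text
clock: 20.52
tcp_pos: [0.4692, -0.1038, 0.1279]
orientation: [-0.005, 0.664, 0.748, -0.002]
wrist_force: [0.9, 0.4, 1.1]
finger_gap: -0.0
```

>>> carry_out --pt "-1 0.06 0 -0.02 0 0 0" --pt "-1 0.06 0 0 0 0 0" --pt "-1 0.06 0 0 0 0 0" --pt "-1 0.06 0 0 0 0 0" --pt "-1 0.02 0 0 0 0 0" --pt "-1 0 0 0 0 0 0"

```text
clock: 21.28
tcp_pos: [0.4412, 0.1538, 0.1509]
orientation: [-0.0, 0.662, 0.749, -0.0]
wrist_force: [-0.4, -0.9, -0.6]
finger_gap: 0.0002
```

```bash
python3 look.py t10
```

```text
21.275 [0.4412 0.1538 0.1509] [-0.0684  0.0952] [-0.0001  0.6622  0.7493 -0.0002]
top [205.8179 198.9951] [0.047  0.2167] [0.0417 0.0286] long axis plate deg -2.8308131217956545
top [287.0457 178.6433] [0.0671 0.0309] [0.0313 0.0336] long axis plate deg 172.35482482910157
```

View pics/t10.png

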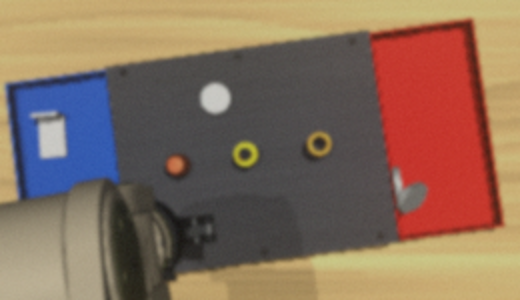

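Both the large disc and the oblong are in the red tray, crop (397,184) and (412,197). Everything else is unchanged. Next is the small disc at plate (67, 31) mm.

>>> carry_out --pt "-1 0 0.05 0 0 0 0" --pt "-1 0 0.05 0 0 0 0" --pt "-1 -0.022 0.0355 0 0 0 0" --pt "-1 0 0 0.03 0 0 0" --pt "-1 0 0 0.03 0 0 0" --pt "-1 0 0 0.0192 0 0 0" --pt "-1 0 0 0 0 0 0" --pt "-1 -0.01 0 0 0 0 0" --pt "-1 -0.01 0 0 0 0 0" --pt "-1 -0.01 0 0 0 0 0" --pt "-1 -0.01 0 0 0 0 0" --pt "-1 -0.01 0 0 0 0 0" --pt "-1 -0.01 0 0 0 0 0" --pt "-1 -0.01 0 0 0 0 0" --pt "-1 0 0 0 0 0 0"

```text
clock: 23.2
tcp_pos: [0.5877, 0.0759, 0.0718]
orientation: [0.0, 0.664, 0.748, -0.0]
wrist_force: [-1.1, 0.4, -0.3]
finger_gap: 0.0001
```

```bash
python3 look.py t11
```

```text
23.2 [0.5877 0.0759 0.0718] [ 0.0672 -0.0005] [ 0.0002  0.6642  0.7475 -0.0002]
top [214.3219 242.3936] [-0.0512  0.2096] [0.0493 0.033 ] long axis plate deg 11.428570556640626
top [205.853  199.0673] [0.0468 0.2167] [0.0418 0.0285] long axis plate deg -3.1033002853393556
```

View pics/t11.png

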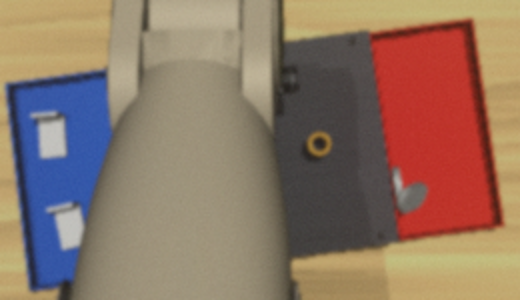

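The arm hides the small disc here; the rest is unchanged. I'll check it from the side camera, numbers only.

```bash
cat > side.py <<'E'
from h import *
np.set_printoptions(precision=4,suppress=True)
for n in("side","wrist"):
  c=env.read_camera(n)
  for p,w,r in slugs(c):
    q=P(w)
    if abs(q[0])<.13 and -.28<q[1]<.15:print(n,np.array(p),q,np.array(r[1]))
E
python3 side.py
```

```text
wrist [271.2898 273.2288] [ 0.0655 -0.0274] [0.0286 0.0331]
```

The disc is centred ahead of the finger at (65.5, -27) mm, so I'll continue over the edge.

>>> carry_out --pt "-1 -0.01 0 0 0 0 0" --pt "-1 -0.01 0 0 0 0 0" --pt "-1 -0.01 0 0 0 0 0" --pt "-1 -0.01 0 0 0 0 0" --pt "-1 -0.01 0 0 0 0 0" --pt "-1 -0.01 0 0 0 0 0" --pt "-1 0 0 0 0 0 0"

```text
clock: 24.22
tcp_pos: [0.5949, 0.0163, 0.0719]
orientation: [0.0, 0.664, 0.748, -0.0]
wrist_force: [1.2, 0.1, -0.1]
finger_gap: -0.0002
```

```bash
python3 side.py
```

```text
wrist [270.8441 273.3552] [ 0.0654 -0.0879] [0.0286 0.0332]
wrist [81.7723 14.9915] [-0.042  -0.1495] [0.013  0.0068]
```

>>> carry_out --pt "-1 -0.01 0 0 0 0 0" --pt "-1 -0.01 0 0 0 0 0" --pt "-1 -0.01 0 0 0 0 0" --pt "-1 -0.012 0 0 0 0 0" --pt "-1 -0.015 0 0 0 0 0" --pt "-1 -0.015 0 0 0 0 0" --pt "-1 -0.015 0 0 0 0 0" --pt "-1 -0.015 0 0 0 0 0" --pt "-1 0 0 0 0 0 0" --pt "-1 0 0 -0.05 0 0 0" --pt "-1 0 0 -0.05 0 0 0" --pt "-1 0.06 0 -0.03 0 0 0" --pt "-1 0.06 0 0 0 0 0" --pt "-1 0.06 0 0 0 0 0" --pt "-1 0.06 0 0 0 0 0" --pt "-1 0.06 0 0 0 0 0" --pt "-1 0.06 0 0 0 0 0" --pt "-1 0.06 0 0 0 0 0" --pt "-1 0 0 0 0 0 0"

```text
clock: 26.7
tcp_pos: [0.5556, 0.3336, 0.1993]
orientation: [-0.0, 0.661, 0.75, 0.0]
wrist_force: [-0.1, -0.5, -0.5]
finger_gap: -0.0004
```

```bash
python3 look.py t12; python3 - <<'E'
from h import *
c=env.read_camera("side");t=cv2.imread("pics/t12.png");d=cv2.resize(c["color"][120:320,220:480,::-1],(400,300))
cv2.imwrite("pics/m12.png",np.vstack([t[:,:],cv2.copyMakeBorder(d,0,0,0,120,cv2.BORDER_CONSTANT)]))
E
```

```text
26.7 [0.5556 0.3336 0.1993] [0.0676 0.2591] [-0.0004  0.6612  0.7502  0.0001]
top [214.7271 242.5722] [-0.0517  0.2088] [0.0482 0.034 ] long axis plate deg 7.025900650024414
top [205.8325 199.1139] [0.0467 0.2167] [0.0416 0.0285] long axis plate deg -3.103300762176514
```

View pics/m12.png

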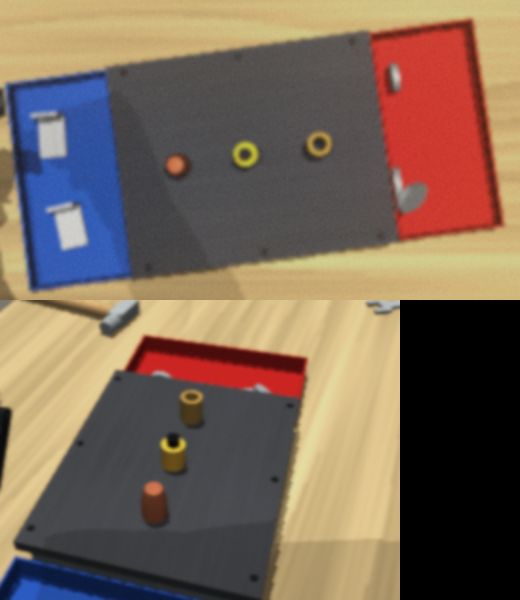

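The final view shows a clear plate. All three slugs are in the red tray, crop (395,77), (397,184) and (412,197). The three standing parts are upright and the blue tray is untouched.

```bash
python3 -c "
from workcell import env
print(env.hand_in(), env.get_state()['clock'])"
```

```text
the job is handed in; nothing more can be done
the job is handed in; nothing more can be done
```

All three slugs are in the red tray and the job is handed in. I pushed them one at a time with the closed fingertips: the large disc, then the oblong, then the small disc. The arm was clear by about 27 s of the 64 s allowed.

- **Oblong slug:** On the first sweeps it rolled off the narrow finger face and drifted to about 7 mm from the plate's side edge. I nudged it back from the side and turned the tool 90° to push with the wider finger face. After that it went straight.
- **Upward force:** I saw one 5.5 N upward reading while pushing the oblong, so I backed off and re-measured. No force I read came near the limits.
- **Final check:** The last top view and side view show the plate clear and the bush, nozzle and post upright where they were. The blue tray looks untouched.
- **Slugs in the tray:** The large and small discs are not lying flat. They lean on edge against the plate-side wall of the red tray.

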